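# Slide the cover plate into the pocket of the prep board

### The job

Close the salt well of the wooden prep board: pick up the steel cover plate by its wooden grip, lay it flat on the plain end of the board, and slide it slowly lengthwise toward the pocket, keeping it down on the wood with a light press, until you feel it drop in. It must end lying fully home and level in the pocket, let go; do not press or push hard, do not carry it over the pocket, and leave the things around it alone.

Things in the scene. Friction and masses are not known exactly. Their poses are not given: they have to be found in the camera images.
- stand: Low dark wooden stand, fixed: 158 mm (x) by 250 mm (y), side rails 24 mm high. Origin: centre of underside; z up. In it lies a light wood board, 130 (x) by 320 (y) by 22 mm, flat top 32 mm above the worktop; +y half plain, pocket in the -y half. The board sits shifted by an unknown amount, up to 30 mm either way, along y; friction of about 60 N holds it. Rubber below gives 1 mm per 12 N.
- plain_end (a point): Point fixed to the stand, at the height of the board's top, on its middle line, 75 mm to +y of the stand's origin: with the cover's centre here the whole cover lies on plain wood whatever the board's shift. Axes as the stand's; slide from here toward -y.
- search_start (a point): Point fixed to the stand, 42 mm to -y of its origin, 26 mm high (pocket floor), on the middle line. The pocket's centre lies 0 to 66 mm from here toward -y, depending on the board's shift (not measured: find it by feel or sight); in x it is on the middle line. Pocket: 85 mm (x) by 105 mm (y), 6 mm deep, with a 40 mm square salt well in mid-floor.
- cover: Steel plate, 80 (x) by 100 (y) by 6 mm, 0.2 to 0.4 kg, flat on the worktop, left of the stand. On it an upright dark wooden grip: 60 mm long (x), 12 mm thick (y), 6 to 40 mm above the underside. Origin: centre of underside, z up. Fits the pocket flush, its x along the stand's x either way round, 2.5 mm play each side. Force on it rises by about 12 N per mm of over-travel down, faster sideways.
- salt_pot: Bystander: round wooden salt pot with lid, 92 mm wide, 70 mm high, behind the stand. Origin: centre of underside.
- garlic: Bystander: garlic bulb, 56 mm, on the left behind the cover (may have swapped places with the lemon). Origin: centre of underside.
- lemon: Bystander: lemon, 72 x 57 x 58 mm, on the left behind the cover (may have swapped places with the garlic). Origin: centre of underside.
- mill_a: Bystander: spice jar with white top, 49 mm wide, 105 mm high, in front between the cover and the stand. Origin: centre of underside.
Mind the look-alikes: they are no part of the job. Of the things that look like the cover, take the one that is farthest to the robot's left at the start.

How it is judged (in metres and radians):
On the way:
1. the cover lies flat on the plain end of the board (z of cover in the frame of stand between 0.029 and 0.035 m and y of cover in the frame of stand between 0.055 and 0.125 m and x of cover in the frame of stand between -0.025 and 0.025 m and angle between cover's own z axis and vertical below 0.06 rad), for 0.1 s.
At the end, for the whole second after the job is handed in: The cover lies at rest in the pocket, let go: its underside at the height of the pocket floor (23.5 to 27.5 mm above the worktop, the floor being at 26), 40 to 110 mm to -y of the stand's origin and within 8 mm of its middle line, level to 0.03 rad, square with the stand to 0.1 rad (z of cover in the frame of stand between 0.0235 and 0.0275 m and y of cover in the frame of stand between -0.11 and -0.04 m and x of cover in the frame of stand between -0.008 and 0.008 m and angle between cover's own z axis and vertical below 0.03 rad and angle between the x axis of cover and the x axis of stand, either way round below 0.1 rad and linear speed of cover below 0.01 m/s); the robot touches nothing.
It fails at once if the cover and the board or stand are pressed together with more than 28 N (contact force between cover and stand above 28 N).
It fails at once if the cover is carried over the pocket half of the board (underside more than 8 mm above the wood) instead of slid (z of cover in the frame of stand above 0.04 m and y of cover in the frame of stand between -0.2 and 0.02 m and x of cover in the frame of stand between -0.09 and 0.09 m).
It fails at once if a bystander (salt pot, garlic, lemon, spice jar) is moved more than 20 mm (distance of any of salt_pot, garlic, lemon, mill_a from where it was at the start of the episode above 0.02 m).
It also fails if it takes over 72 s, if anything falls off the work surface, if the arm or the gripper's body presses on something with over 40 N, if the wrist force passes 120 N, or if a joint passes its speed limit or range.

### The arm

A 6-joint arm with a two-finger parallel gripper is mounted at the origin on a cart in front of the work surface, level with it; the furniture and walls round the work are solid. World frame = base frame: x ahead of the robot, y to its left, z up, the work surface at z = 0. Lengths are in mm, angles in rad, forces in N, time in s.
With the tool pointing down it reaches from about 275 to 775 mm from the base axis. Payload 14.6 kg.
Tool frame: the origin (TCP) lies at the very end of the fingers, on their centre line; the grasp point (between the pads) lies 19 mm behind it (env.hold_point_z is the distance from the TCP to the grasp point, in mm); z points along the fingers, y is the line along which they close (so a half turn about z gives the same grasp; the last joint's range is limited). The gripper opens to 85 mm and grips with 20 to 120 N. Pads are 22 mm wide; open, the fingers measure 114 mm over their backs; the gripper's body (76 mm by 85 mm) begins 54 mm behind the grasp point. The pads swing forward as they close: fully open they stand 13 mm farther back than shut.
Start: joints at [-1.381, 0.263, -0.048, 1.259, 0, 1.415], TCP at [177.448, -494.106, 231.278] pointing down, gripper open.
Joint ranges: [-2.65, 2.65], [-0.89, 1.7], [-1.18, 1.37], [-2.13, 2.11], [-1.35, 1.29], [-3.14, 3.14]. Speed limits (rad/s): [1.89, 1.89, 2.57, 2.79, 3.14, 3.14].

### API

Orientations are given as a unit quaternion [w, x, y, z].
In Python, from workcell import env gives the robot as it stands.
- The arm moves only by the tool drive_tool, never from a script. Its argument "motion" is a list of rows, each a list of 3 entries, a list of its own where there are three numbers: the opening, from 0 (shut) to 1 (fully open), then the shift along the tool's x, y, z as a fraction of full scale, then the turn, a rotation vector about the tool's x, y, z as a fraction of full scale. A call has exactly 8 rows; each row is the pose to reach, as a shift and turn from the pose commanded when the call began, along the tool's axes at that moment; what a row does not reach only later rows make up. Full scale, the value 1, is 15 cm for a shift and 120 degrees for a turn. A row lasts 1/12 s, in which the tool goes at most 41.7 mm and 7.16 degrees, less where a joint would pass 70% of its speed; a pose out of reach is approached as far as the arm can. A call with a number of a shift or a turn outside -1 to 1 is refused whole. A call with a gripper value outside its range is refused whole. The fingers move at their own pace and stop on an object; "force" is the grip in N (left out, the last holds). Time passes only in rows, so rows that repeat a pose let the fingers close, or fill a call up. It gives the time, the measured TCP pose, the force, the opening and the grip force at its end, in the units of the state.
- env.sense(): the state, without advancing time (a new reading comes with each control period).
- env.snapshot(name): name is "scene" or "top"; returns a dict with "img" (480x640x3 uint8, red, green, blue), "mtx" (3x3 intrinsics, pixels), "k1" (the pictures are not rectified: a ray, as slopes to the right and down, at radius r is drawn at 1 + k1 r^2 times it, then the intrinsics apply), "cam_to_world" (4x4, takes a point from camera to world coordinates). Camera axes: x right, y up, looking along -z (the intrinsics and any distortion apply to the point x, -y, -z); pixel columns grow to the right and rows downward; lengths in mm; the calibration is good to about 2 mm. A picture is of the moment at which its call begins. There is no depth.
- env.finish_job(): hands the job in; it is judged then, once.
The state is a dict: "time_s": time; "q": joint angles; "qd": joint speeds; "effort": joint torques, N m; "position": TCP position; "tcp_rot": TCP orientation; "ft_force": force on the tool from outside, world axes, zero at the start; "wrist_torque": the same for the moment, N m; "finger_gap": opening from 0.0 (shut) to 1.0 (fully open); "grip_force": force on a finger pad.
Only numpy, scipy, OpenCV 4.12 (cv2) and the standard library are available. Lean on these libraries where they do the work, as an engineer would, in place of code of your own. Each camera call takes 0.05 s, during which the arm holds its last target. There are 200 camera calls.

## Working session

There is one attempt and no reset: what is moved stays moved. The work goes in short steps, Python scripts to look and compute and a tool call to move; the robot and the scene stay as the last step left them, time stands still between calls to the robot, and variables do not carry over. Pictures are saved under pics/ and viewed, at most 10 in all, crops included, and the job is handed in when it is done.

Besides the shell and the picture viewer there is one more tool, called after "Emit:" by a JSON object that holds its "fn" and its "kwargs", one argument or row to a line. drive_tool: Moves the arm, as the interface text tells. Shift numbers are shares of 15 cm and turn numbers shares of 120 degrees, none past 1 either way. Its arguments: {"type":"object","properties":{"motion":{"type":"array","items":{"type":"array"}},"force":{"type":"number"}},"required":["motion"]}

```bash
mkdir -p pics; python3 - <<'E'
from workcell import env
import cv2,numpy as np
for n in("top","scene"):
    s=env.snapshot(n);cv2.imwrite(f"pics/{n}0.png",s["img"][:,:,::-1]);np.savez(f"{n}0.npz",**s)
    print(n,s["mtx"].tolist(),s["k1"],np.round(s["cam_to_world"],3).tolist())
print(env.sense())
E
```

```text
top [[571.2778017766215, 0.0, 311.83686281021465], [0.0, 571.2778017766215, 243.79079600336553], [0.0, 0.0, 1.0]] -0.1369834643361996 [[0.006, 0.996, -0.091, 458.05], [-0.999, 0.003, -0.032, 63.096], [-0.031, 0.091, 0.995, 1118.858], [0.0, 0.0, 0.0, 1.0]]
scene [[611.9408126047103, 0.0, 315.5253659207997], [0.0, 611.9408126047103, 238.58579064613377], [0.0, 0.0, 1.0]] -0.1435108917134676 [[0.957, 0.166, -0.236, 320.91], [-0.289, 0.527, -0.799, -795.128], [-0.008, 0.833, 0.553, 684.716], [0.0, 0.0, 0.0, 1.0]]
{'time_s': 0.1, 'q': array([-1.38133574e+00,  2.63481633e-01, -4.88688076e-02,  1.25941246e+00,
       -3.06630712e-05,  1.41550816e+00]), 'qd': array([ 0.00030353, -0.00051207,  0.00227538,  0.00164434, -0.00149878,
        0.0008653 ]), 'effort': array([ 2.96794286e-03, -6.38578320e+01,  3.85064292e+01,  1.01004264e-02,
       -1.47238006e-04,  1.78659894e-05]), 'position': array([ 177.37374938, -493.86175453,  230.87151042]), 'tcp_rot': array([-4.82956742e-04,  9.85180170e-01,  1.71522007e-01, -2.35864766e-05]), 'ft_force': array([-0.91565851,  0.38395227, -0.81225298]), 'wrist_torque': array([ 0.03751657, -0.00930164, -0.00919885]), 'grip_force': 0.0, 'finger_gap': 0.9989936065086009}
```

View pics/top0.png

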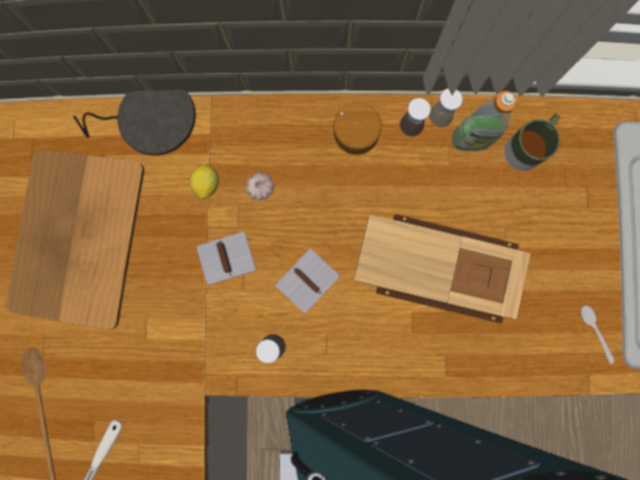

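View pics/scene0.png

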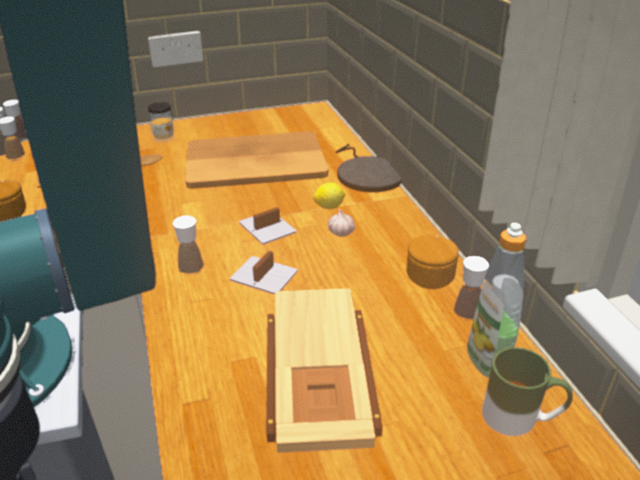

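The top view shows the target cover at about (226,258), a look-alike at (308,280), and the board centred near (442,265) with the pocket at (482,275). The plain end is to the left.

```bash
cat > h.py <<'E'
import cv2,numpy as np
def cast(s,px,z):
    p=cv2.undistortPoints(np.float64(px).reshape(-1,1,2),s["mtx"],np.array([float(s["k1"]),0,0,0])).reshape(-1,2)
    T=s["cam_to_world"];d=np.c_[p[:,0],-p[:,1],-np.ones(len(p))]@T[:3,:3].T
    o=T[:3,3];return o+d*((z-o[2])/d[:,2])[:,None]
def rects(s,mask,roi,z,amin=40):
    x0,y0,x1,y1=roi;m=np.zeros_like(mask);m[y0:y1,x0:x1]=mask[y0:y1,x0:x1]
    out=[]
    for c in cv2.findContours(m,cv2.RETR_EXTERNAL,cv2.CHAIN_APPROX_NONE)[0]:
        if cv2.contourArea(c)<amin: continue
        w=cast(s,c.reshape(-1,2),z)[:,:2].astype(np.float32)
        (cx,cy),(a,b),t=cv2.minAreaRect(w)
        if b>a: a,b,t=b,a,t+90
        out.append([round(float(v),1) for v in (cx,cy,a,b,t)])
    return out   # centre, long, short, angle of long side in world deg
E
python3 - <<'E'
from h import *
s=np.load("top0.npz");im=s["img"];hsv=cv2.cvtColor(im,cv2.COLOR_RGB2HSV)
H,S,V=[hsv[...,i].astype(int) for i in range(3)]
for p in [(240,270),(225,258),(400,255),(465,265),(450,310),(300,200),(425,290),(520,270)]: print(p,hsv[p[1],p[0]])
u=lambda b:(b*255).astype(np.uint8)
gray=u((S<70)&(V>100)); k=np.ones((9,9),np.uint8)
roi=(190,222,265,295)
print("plate",rects(s,cv2.morphologyEx(gray,cv2.MORPH_CLOSE,k),roi,6))
dark=u(V<110)
print("grip z40/z23",rects(s,dark,roi,40,20),rects(s,dark,roi,23,20))
print("rails",rects(s,dark,(350,205,540,330),24))
board=u((S<135)&(V>140)); 
print("board",rects(s,cv2.morphologyEx(board,cv2.MORPH_CLOSE,k),(345,205,540,330),32,300))
pk=u((S>120)&(V<175)&(V>60))
print("pocket",rects(s,pk,(448,240,520,310),32,300))
v=np.hstack([cv2.resize(im[200:335,185:545][:,:,::-1],None,fx=2,fy=2,interpolation=cv2.INTER_CUBIC)])
cv2.imwrite("pics/crop0.png",v)
E
```

```text
(240, 270) [140   5 167]
(225, 258) [ 11 149  77]
(400, 255) [ 17 111 197]
(465, 265) [ 13 149 139]
(450, 310) [ 13 161  95]
(300, 200) [ 16 177 167]
(425, 290) [ 17 110 197]
(520, 270) [ 17 112 202]
plate [[532.1, 268.4, 100.7, 80.6, 107.1]]
grip z40/z23 [[531.3, 265.2, 60.8, 14.3, 17.1]] [[532.4, 268.4, 61.7, 14.5, 17.1]]
rails [[442.6, -146.7, 248.3, 12.5, 76.3], [583.2, -181.0, 206.0, 10.2, 76.5]]
board [[515.4, -152.3, 320.1, 132.0, 76.6]]
pocket [[498.1, -224.5, 104.4, 84.1, 76.2]]
```

View pics/crop0.png

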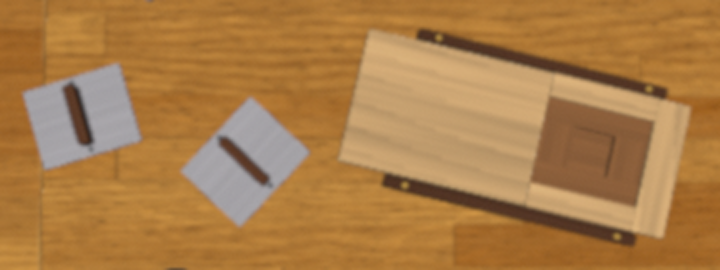

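```bash
cat >> h.py <<'E'
def frac(d,yaw):
    "world shift (mm) -> tool shares, tool down with x axis at yaw deg"
    c,s_=np.cos(np.radians(yaw)),np.sin(np.radians(yaw));return np.round(np.array([d[0]*c+d[1]*s_,d[0]*s_-d[1]*c,-d[2]])/150,3).tolist()
def state():
    from workcell import env
    s=env.sense();w,x,y,z=s["tcp_rot"]
    from scipy.spatial.transform import Rotation as R
    M=R.from_quat([x,y,z,w]).as_matrix()
    yaw=np.degrees(np.arctan2(M[1,0],M[0,0]))
    print("t%.2f"%s["time_s"],"p",s["position"].round(2),"yaw%.2f"%yaw,"tilt",M[:2,2].round(4),"F",s["ft_force"].round(2),"q",s["q"].round(2),"gap%.3f grip%.1f"%(s["finger_gap"],s["grip_force"]))
    return s["position"],yaw
E
python3 - <<'E'
from h import *
p,y=state()
d=(np.array([532,268,150])-p)/6
r=(197.1-(y%360))/4;print("turn",-r/120)
for i in range(6): print(frac(d,y+r*min(i,4)))
E
```

```text
t0.10 p [ 177.37 -493.86  230.87] yaw19.75 tilt [-0.0002  0.0009] F [-0.92  0.38 -0.81] q [-1.38  0.26 -0.05  1.26 -0.    1.42] gap0.999 grip0.0
turn -0.3694736537147826
[0.657, -0.664, 0.09]
[0.934, -0.015, 0.09]
[0.679, 0.641, 0.09]
[0.037, 0.933, 0.09]
[-0.626, 0.693, 0.09]
[-0.626, 0.693, 0.09]
```

Emit:
{"fn": "drive_tool", "kwargs": {
  "motion": [
    [1,[0.164,-0.166,0.022],[0,0,-0.06]],
    [1,[0.328,-0.332,0.045],[0,0,-0.12]],
    [1,[0.493,-0.498,0.067],[0,0,-0.18]],
    [1,[0.657,-0.664,0.09],[0,0,-0.24]],
    [1,[0.657,-0.664,0.09],[0,0,-0.3]],
    [1,[0.657,-0.664,0.09],[0,0,-0.36]],
    [1,[0.657,-0.664,0.09],[0,0,-0.369]],
    [1,[0.657,-0.664,0.09],[0,0,-0.369]]
  ]
}}

```text
time_s: 0.77
position: [236.5, -367.0, 217.7]
tcp_rot: [-0.0, 0.848, 0.529, 0.0]
ft_force: [0.3, 0.3, 0.2]
finger_gap: 1.002
grip_force: 0.0
```

Works as predicted; continuing.

Emit:
{"fn": "drive_tool", "kwargs": {
  "motion": [
    [1,[0.234,-0.004,0.022],[0,0,-0.06]],
    [1,[0.467,-0.008,0.045],[0,0,-0.12]],
    [1,[0.7,-0.011,0.067],[0,0,-0.18]],
    [1,[0.934,-0.015,0.09],[0,0,-0.24]],
    [1,[0.934,-0.015,0.09],[0,0,-0.3]],
    [1,[0.934,-0.015,0.09],[0,0,-0.36]],
    [1,[0.934,-0.015,0.09],[0,0,-0.369]],
    [1,[0.934,-0.015,0.09],[0,0,-0.369]]
  ]
}}

```text
time_s: 1.43
position: [295.8, -240.4, 204.2]
tcp_rot: [-0.0, 0.588, 0.809, 0.0]
ft_force: [0.5, -0.3, -0.0]
finger_gap: 1.002
grip_force: 0.0
```

Emit:
{"fn": "drive_tool", "kwargs": {
  "motion": [
    [1,[0.17,0.16,0.022],[0,0,-0.06]],
    [1,[0.34,0.32,0.045],[0,0,-0.12]],
    [1,[0.51,0.48,0.067],[0,0,-0.18]],
    [1,[0.679,0.641,0.09],[0,0,-0.24]],
    [1,[0.679,0.641,0.09],[0,0,-0.3]],
    [1,[0.679,0.641,0.09],[0,0,-0.36]],
    [1,[0.679,0.641,0.09],[0,0,-0.369]],
    [1,[0.679,0.641,0.09],[0,0,-0.369]]
  ]
}}

```text
time_s: 2.1
position: [355.2, -113.6, 190.7]
tcp_rot: [-0.0, 0.24, 0.971, 0.0]
ft_force: [-0.1, 0.0, 0.6]
finger_gap: 1.001
grip_force: 0.0
```

Emit:
{"fn": "drive_tool", "kwargs": {
  "motion": [
    [1,[0.009,0.233,0.022],[0,0,-0.06]],
    [1,[0.018,0.466,0.045],[0,0,-0.12]],
    [1,[0.028,0.7,0.067],[0,0,-0.18]],
    [1,[0.037,0.933,0.09],[0,0,-0.24]],
    [1,[0.037,0.933,0.09],[0,0,-0.3]],
    [1,[0.037,0.933,0.09],[0,0,-0.36]],
    [1,[0.037,0.933,0.09],[0,0,-0.369]],
    [1,[0.037,0.933,0.09],[0,0,-0.369]]
  ]
}}

```text
time_s: 2.77
position: [414.7, 13.0, 177.2]
tcp_rot: [-0.0, -0.143, 0.99, 0.0]
ft_force: [-1.1, 0.3, -0.3]
finger_gap: 1.005
grip_force: 0.0
```

Emit:
{"fn": "drive_tool", "kwargs": {
  "motion": [
    [1,[-0.156,0.173,0.022],[0,0,0]],
    [1,[-0.313,0.346,0.045],[0,0,0]],
    [1,[-0.47,0.52,0.067],[0,0,0]],
    [1,[-0.626,0.693,0.09],[0,0,0]],
    [1,[-0.626,0.693,0.09],[0,0,0]],
    [1,[-0.626,0.693,0.09],[0,0,0]],
    [1,[-0.626,0.693,0.09],[0,0,0]],
    [1,[-0.626,0.693,0.09],[0,0,0]]
  ]
}}

```text
time_s: 3.43
position: [474.0, 139.1, 163.9]
tcp_rot: [-0.0, -0.145, 0.989, -0.0]
ft_force: [-0.3, -0.3, 0.9]
finger_gap: 0.995
grip_force: 0.0
```

Emit:
{"fn": "drive_tool", "kwargs": {
  "motion": [
    [1,[-0.156,0.173,0.022],[0,0,0]],
    [1,[-0.313,0.346,0.045],[0,0,0]],
    [1,[-0.47,0.52,0.067],[0,0,0]],
    [1,[-0.626,0.693,0.09],[0,0,0]],
    [1,[-0.626,0.693,0.09],[0,0,0]],
    [1,[-0.626,0.693,0.09],[0,0,0]],
    [1,[-0.626,0.693,0.09],[0,0,0]],
    [1,[-0.626,0.693,0.09],[0,0,0]]
  ]
}}

```text
time_s: 4.1
position: [533.7, 265.6, 150.7]
tcp_rot: [0.0, -0.146, 0.989, -0.0]
ft_force: [-0.1, 0.0, -0.3]
finger_gap: 1.001
grip_force: 0.0
```

```bash
python3 - <<'E'
from h import *
p,y=state()
print(frac(np.array([532,268,60])-p,y),frac(np.array([532,268,13])-p,y), (y%360-197.1)/120)
E
```

```text
t4.10 p [533.74 265.61 150.71] yaw-163.25 tilt [ 0.0001 -0.0001] F [-0.07  0.02 -0.3 ] q [ 0.33  0.42 -0.03  1.12 -0.    0.03] gap1.001 grip0.0
[0.007, 0.019, 0.605] [0.007, 0.019, 0.918] -0.002944146434620857
```

Emit:
{"fn": "drive_tool", "kwargs": {
  "motion": [
    [1,[0.007,0.019,0.15],[0,0,-0.003]],
    [1,[0.007,0.019,0.3],[0,0,-0.003]],
    [1,[0.007,0.019,0.45],[0,0,-0.003]],
    [1,[0.007,0.019,0.6],[0,0,-0.003]],
    [1,[0.007,0.019,0.7],[0,0,-0.003]],
    [1,[0.007,0.019,0.8],[0,0,-0.003]],
    [1,[0.007,0.019,0.87],[0,0,-0.003]],
    [1,[0.007,0.019,0.915],[0,0,-0.003]]
  ]
}}

```text
time_s: 4.77
position: [531.8, 268.4, 12.5]
tcp_rot: [-0.0, -0.149, 0.989, -0.0]
ft_force: [0.1, 0.1, -0.0]
finger_gap: 1.003
grip_force: 0.0
```

```bash
python3 - <<'E'
from h import *
from workcell import env
s=env.snapshot("scene");cv2.imwrite("pics/g1.png",cv2.resize(s["img"][150:330,130:380,::-1],None,fx=3,fy=3))
state()
E
```

```text
t4.82 p [531.53 268.51  11.74] yaw-162.83 tilt [-0.0014 -0.0005] F [-0.41 -0.36 -2.44] q [ 0.33  0.53 -0.26  0.79 -0.    0.03] gap1.002 grip0.0
```

View pics/g1.png

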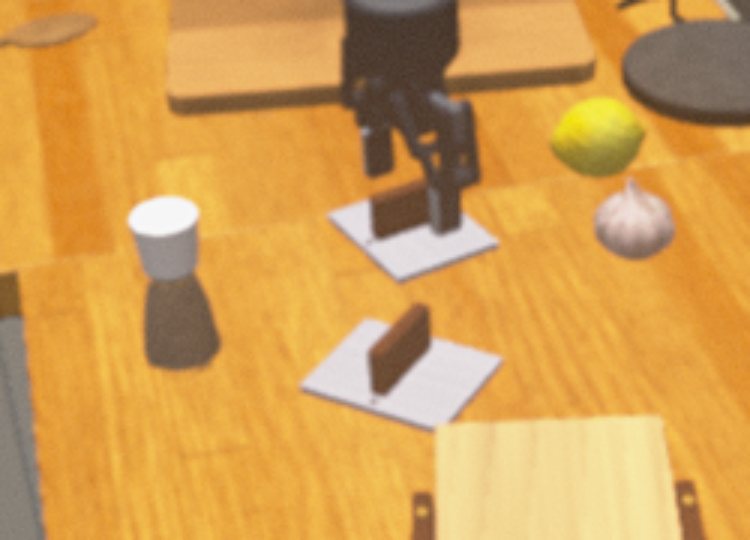

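The crop shows the fingers straddling the target's grip near (415,200), and nothing else is near them. Closing.

Emit:
{"fn": "drive_tool", "kwargs": {
  "motion": [
    [0.6,[0,0,0],[0,0,0]],
    [0.3,[0,0,0],[0,0,0]],
    [0,[0,0,0],[0,0,0]],
    [0,[0,0,0],[0,0,0]],
    [0,[0,0,0],[0,0,0]],
    [0,[0,0,0],[0,0,0]],
    [0,[0,0,0],[0,0,0]],
    [0,[0,0,0],[0,0,0]]
  ],
  "force": 60
}}

```text
time_s: 5.48
position: [532.3, 269.6, 13.5]
tcp_rot: [0.0, -0.15, 0.989, 0.0]
ft_force: [-0.4, -0.3, 5.7]
finger_gap: 0.125
grip_force: 59.5
```

```bash
python3 -c "
from h import *
state()"
```

```text
t5.48 p [532.35 269.57  13.54] yaw-162.76 tilt [0.0007 0.0001] F [-0.41 -0.27  5.72] q [ 0.33  0.53 -0.25  0.79 -0.    0.03] gap0.125 grip59.5
```

Emit:
{"fn": "drive_tool", "kwargs": {
  "motion": [
    [0,[0,0,-0.03],[0,0,0]],
    [0,[0,0,-0.1],[0,0,0]],
    [0,[0,0,-0.2],[0,0,0]],
    [0,[0,0,-0.3],[0,0,0]],
    [0,[0,0,-0.4],[0,0,0]],
    [0,[0,0,-0.5],[0,0,0]],
    [0,[0,0,-0.57],[0,0,0]],
    [0,[0,0,-0.6],[0,0,0]]
  ]
}}

```text
time_s: 6.15
position: [532.7, 269.7, 105.2]
tcp_rot: [0.001, -0.15, 0.989, 0.0]
ft_force: [0.5, 0.2, -4.1]
finger_gap: 0.13
grip_force: 58.4
```

```bash
python3 - <<'E'
from h import *
p,y=state()
g=np.array([532.6,-80.9,p[2]]);r=166.45-(y%360);print("turn",-r/120)
d=(g-p)/3
for i in range(3): print(frac(d,y+(r if i>0 else 0)))
E
```

```text
t6.15 p [532.69 269.71 105.23] yaw-162.76 tilt [0.0021 0.0007] F [ 0.46  0.2  -4.06] q [ 0.33  0.45 -0.12  1.01  0.    0.03] gap0.130 grip58.4
turn 0.256574526041692
[0.231, -0.744, -0.0]
[-0.182, -0.757, -0.0]
[-0.182, -0.757, -0.0]
```

Emit:
{"fn": "drive_tool", "kwargs": {
  "motion": [
    [0,[0.02,-0.06,0],[0,0,0.03]],
    [0,[0.055,-0.18,0],[0,0,0.065]],
    [0,[0.09,-0.3,0],[0,0,0.1]],
    [0,[0.13,-0.42,0],[0,0,0.14]],
    [0,[0.17,-0.54,0],[0,0,0.18]],
    [0,[0.2,-0.65,0],[0,0,0.22]],
    [0,[0.22,-0.71,0],[0,0,0.245]],
    [0,[0.231,-0.744,0],[0,0,0.257]]
  ]
}}

```text
time_s: 6.82
position: [531.9, 151.4, 103.1]
tcp_rot: [-0.0, 0.12, 0.993, -0.0]
ft_force: [0.1, 0.4, -3.6]
finger_gap: 0.13
grip_force: 58.7
```

Emit:
{"fn": "drive_tool", "kwargs": {
  "motion": [
    [0,[-0.014,-0.06,0],[0,0,0]],
    [0,[-0.043,-0.18,0],[0,0,0]],
    [0,[-0.072,-0.3,0],[0,0,0]],
    [0,[-0.101,-0.42,0],[0,0,0]],
    [0,[-0.13,-0.54,0],[0,0,0]],
    [0,[-0.156,-0.65,0],[0,0,0]],
    [0,[-0.171,-0.71,0],[0,0,0]],
    [0,[-0.182,-0.757,0],[0,0,0]]
  ]
}}

```text
time_s: 7.48
position: [532.0, 35.1, 103.1]
tcp_rot: [-0.0, 0.118, 0.993, 0.0]
ft_force: [-0.2, -0.8, -2.8]
finger_gap: 0.128
grip_force: 58.8
```

Emit:
{"fn": "drive_tool", "kwargs": {
  "motion": [
    [0,[-0.014,-0.06,0],[0,0,0]],
    [0,[-0.043,-0.18,0],[0,0,0]],
    [0,[-0.072,-0.3,0],[0,0,0]],
    [0,[-0.101,-0.42,0],[0,0,0]],
    [0,[-0.13,-0.54,0],[0,0,0]],
    [0,[-0.156,-0.65,0],[0,0,0]],
    [0,[-0.171,-0.71,0],[0,0,0]],
    [0,[-0.182,-0.757,0],[0,0,0]]
  ]
}}

```text
time_s: 8.15
position: [531.8, -81.6, 103.0]
tcp_rot: [0.0, 0.118, 0.993, 0.0]
ft_force: [0.7, -0.5, -2.4]
finger_gap: 0.127
grip_force: 58.9
```

```bash
python3 - <<'E'
from h import *
from workcell import env
p,y=state()
print(frac(np.array([532.6,-80.9,p[2]])-p,y))
for n in ("scene","top"):
    s=env.snapshot(n);np.savez(n+"1.npz",**s)
    cv2.imwrite(f"pics/{n}1.png",s["img"][:,:,::-1])
a=cv2.imread("pics/scene1.png")[170:470,180:480];b=cv2.imread("pics/top1.png")[150:350,290:560]
cv2.imwrite("pics/c1.png",np.hstack([cv2.resize(a,(400,400)),cv2.resize(b,(400,400))]))
E
```

```text
t8.15 p [531.83 -81.57 103.  ] yaw166.40 tilt [0.     0.0001] F [ 0.67 -0.54 -2.42] q [-0.3   0.36 -0.27  0.94  0.   -0.07] gap0.127 grip58.9
[-0.004, 0.006, -0.0]
```

View pics/c1.png

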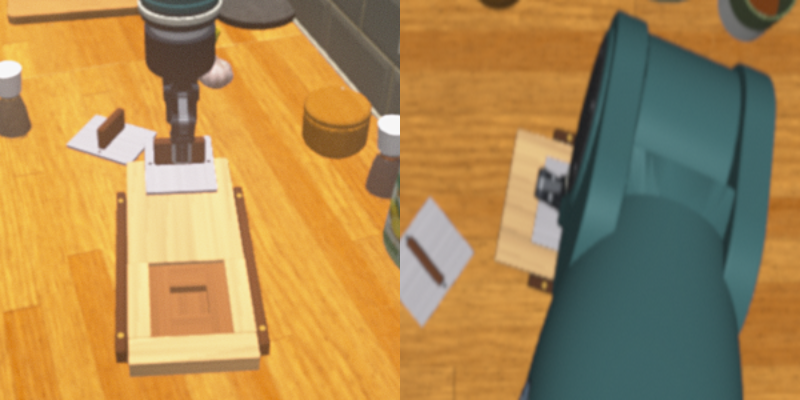

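The left pane (scene) shows the cover held level and square over the plain end at (180,175), on the middle line. The pocket is in front of it at (190,298). Lowering now.

Emit:
{"fn": "drive_tool", "kwargs": {
  "motion": [
    [0,[-0.004,0.006,0.04],[0,0,0]],
    [0,[-0.004,0.006,0.1],[0,0,0]],
    [0,[-0.004,0.006,0.17],[0,0,0]],
    [0,[-0.004,0.006,0.24],[0,0,0]],
    [0,[-0.004,0.006,0.29],[0,0,0]],
    [0,[-0.004,0.006,0.33],[0,0,0]],
    [0,[-0.004,0.006,0.35],[0,0,0]],
    [0,[-0.004,0.006,0.353],[0,0,0]]
  ]
}}

```text
time_s: 8.92
position: [532.3, -79.9, 49.4]
tcp_rot: [-0.0, 0.118, 0.993, 0.0]
ft_force: [-0.3, 0.2, -3.0]
finger_gap: 0.128
grip_force: 58.9
```

Emit:
{"fn": "drive_tool", "kwargs": {
  "motion": [
    [0,[0,0,0.003],[0,0,0]],
    [0,[0,0,0.006],[0,0,0]],
    [0,[0,0,0.009],[0,0,0]],
    [0,[0,0,0.012],[0,0,0]],
    [0,[0,0,0.015],[0,0,0]],
    [0,[0,0,0.018],[0,0,0]],
    [0,[0,0,0.02],[0,0,0]],
    [0,[0,0,0.02],[0,0,0]]
  ]
}}

```text
time_s: 9.58
position: [532.5, -80.2, 47.0]
tcp_rot: [-0.0, 0.118, 0.993, -0.0]
ft_force: [-0.3, 0.2, -3.2]
finger_gap: 0.129
grip_force: 58.9
```

```bash
python3 -c "
from h import *
state()"
```

```text
t9.58 p [532.54 -80.22  47.05] yaw166.40 tilt [-0.  0.] F [-0.31  0.21 -3.2 ] q [-0.3   0.41 -0.36  0.8  -0.   -0.06] gap0.129 grip58.9
```

Emit:
{"fn": "drive_tool", "kwargs": {
  "motion": [
    [0,[0,0,0.002],[0,0,0]],
    [0,[0,0,0.004],[0,0,0]],
    [0,[0,0,0.006],[0,0,0]],
    [0,[0,0,0.008],[0,0,0]],
    [0,[0,0,0.01],[0,0,0]],
    [0,[0,0,0.01],[0,0,0]],
    [0,[0,0,0.01],[0,0,0]],
    [0,[0,0,0.01],[0,0,0]]
  ]
}}

```text
time_s: 10.25
position: [532.5, -80.2, 45.6]
tcp_rot: [-0.0, 0.118, 0.993, 0.0]
ft_force: [-0.2, 0.1, -3.1]
finger_gap: 0.129
grip_force: 58.9
```

Emit:
{"fn": "drive_tool", "kwargs": {
  "motion": [
    [0,[0,0,0.002],[0,0,0]],
    [0,[0,0,0.003],[0,0,0]],
    [0,[0,0,0.004],[0,0,0]],
    [0,[0,0,0.005],[0,0,0]],
    [0,[0,0,0.006],[0,0,0]],
    [0,[0,0,0.006],[0,0,0]],
    [0,[0,0,0.006],[0,0,0]],
    [0,[0,0,0.006],[0,0,0]]
  ]
}}

```text
time_s: 10.92
position: [532.6, -80.2, 44.8]
tcp_rot: [0.0, 0.118, 0.993, 0.0]
ft_force: [0.4, 2.3, 2.9]
finger_gap: 0.127
grip_force: 59.8
```

Contact at about 6 N. The slide direction is tool -y, and the pocket is about 148 mm away.

Emit:
{"fn": "drive_tool", "kwargs": {
  "motion": [
    [0,[0,-0.01,0],[0,0,0]],
    [0,[0,-0.025,0],[0,0,0]],
    [0,[0,-0.045,0],[0,0,0]],
    [0,[0,-0.065,0],[0,0,0]],
    [0,[0,-0.085,0],[0,0,0]],
    [0,[0,-0.105,0],[0,0,0]],
    [0,[0,-0.125,0],[0,0,0]],
    [0,[0,-0.135,0],[0,0,0]]
  ]
}}

```text
time_s: 11.58
position: [527.7, -100.3, 44.7]
tcp_rot: [0.0, 0.119, 0.993, 0.0]
ft_force: [1.1, 4.5, 4.5]
finger_gap: 0.128
grip_force: 60.0
```

```bash
cat >> h.py <<'E'
def uv():
    p,y=state();print("u to pocket %.1f  v err %.1f"%(p[0]*.2343+p[1]*.9722+102.0,p[0]*.9722-p[1]*.2343-536.7))
E
python3 -c "
from h import *
uv()"
```

```text
t11.58 p [ 527.75 -100.31   44.72] yaw166.38 tilt [0.0001 0.    ] F [1.14 4.46 4.52] q [-0.34  0.41 -0.37  0.79  0.   -0.1 ] gap0.128 grip60.0
u to pocket 128.1  v err -0.1
```

Emit:
{"fn": "drive_tool", "kwargs": {
  "motion": [
    [0,[0,-0.02,0],[0,0,0]],
    [0,[0,-0.05,0],[0,0,0]],
    [0,[0,-0.08,0],[0,0,0]],
    [0,[0,-0.115,0],[0,0,0]],
    [0,[0,-0.15,0],[0,0,0]],
    [0,[0,-0.185,0],[0,0,0]],
    [0,[0,-0.22,0],[0,0,0]],
    [0,[0,-0.24,0],[0,0,0]]
  ]
}}

```text
time_s: 12.25
position: [519.3, -135.3, 44.7]
tcp_rot: [0.0, 0.119, 0.993, 0.0]
ft_force: [1.8, 5.8, 4.9]
finger_gap: 0.129
grip_force: 60.1
```

Emit:
{"fn": "drive_tool", "kwargs": {
  "motion": [
    [0,[0,-0.02,0],[0,0,0]],
    [0,[0,-0.05,0],[0,0,0]],
    [0,[0,-0.08,0],[0,0,0]],
    [0,[0,-0.115,0],[0,0,0]],
    [0,[0,-0.15,0],[0,0,0]],
    [0,[0,-0.185,0],[0,0,0]],
    [0,[0,-0.22,0],[0,0,0]],
    [0,[0,-0.24,0],[0,0,0]]
  ]
}}

```text
time_s: 12.92
position: [510.7, -170.2, 44.7]
tcp_rot: [0.0, 0.119, 0.993, 0.0]
ft_force: [1.4, 4.8, 4.4]
finger_gap: 0.129
grip_force: 60.1
```

```bash
python3 -c "
from h import *
uv()"
```

```text
t12.92 p [ 510.74 -170.16   44.71] yaw166.39 tilt [0.0001 0.0003] F [1.42 4.81 4.36] q [-0.47  0.41 -0.36  0.79  0.   -0.24] gap0.129 grip60.1
u to pocket 56.2  v err -0.3
```

Emit:
{"fn": "drive_tool", "kwargs": {
  "motion": [
    [0,[0,-0.015,0],[0,0,0]],
    [0,[0,-0.035,0],[0,0,0]],
    [0,[0,-0.06,0],[0,0,0]],
    [0,[-0.001,-0.085,0],[0,0,0]],
    [0,[-0.001,-0.11,0],[0,0,0]],
    [0,[-0.002,-0.135,0],[0,0,0]],
    [0,[-0.002,-0.16,0],[0,0,0]],
    [0,[-0.002,-0.175,0],[0,0,0]]
  ]
}}

```text
time_s: 13.58
position: [504.8, -195.6, 44.6]
tcp_rot: [-0.0, 0.119, 0.993, 0.0]
ft_force: [1.1, 4.9, 4.2]
finger_gap: 0.129
grip_force: 60.0
```

Emit:
{"fn": "drive_tool", "kwargs": {
  "motion": [
    [0,[0,-0.015,0],[0,0,0]],
    [0,[0,-0.03,0],[0,0,0]],
    [0,[0,-0.045,0],[0,0,0]],
    [0,[0,-0.06,0],[0,0,0]],
    [0,[0,-0.075,0],[0,0,0]],
    [0,[0,-0.09,0],[0,0,0]],
    [0,[0,-0.105,0],[0,0,0]],
    [0,[0,-0.115,0],[0,0,0]]
  ]
}}

```text
time_s: 14.25
position: [500.8, -212.5, 44.7]
tcp_rot: [-0.0, 0.119, 0.993, -0.0]
ft_force: [0.9, 4.5, 2.8]
finger_gap: 0.13
grip_force: 59.9
```

```bash
python3 - <<'E'
from h import *
uv()
from workcell import env
s=env.snapshot("scene");np.savez("scene2.npz",**s)
cv2.imwrite("pics/s2.png",cv2.resize(s["img"][270:460,240:400,::-1],None,fx=3,fy=3,interpolation=cv2.INTER_CUBIC))
E
```

```text
t14.25 p [ 500.82 -212.54   44.65] yaw166.39 tilt [-0.0001 -0.0001] F [0.95 4.48 2.75] q [-0.55  0.42 -0.35  0.8  -0.   -0.31] gap0.130 grip59.9
u to pocket 12.7  v err -0.0
```

View pics/s2.png

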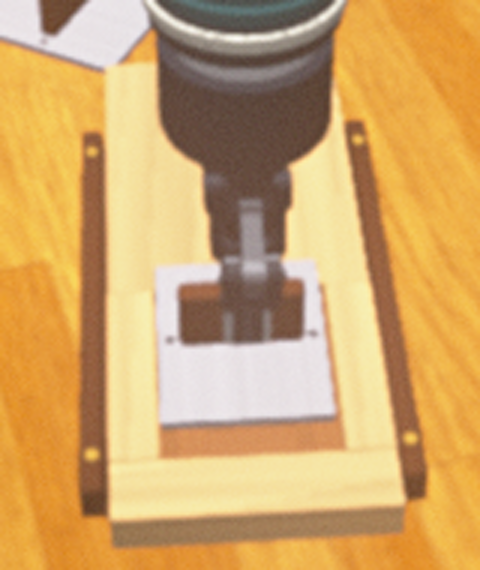

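The crop shows the cover (front edge near row 420, columns 160–335) almost over the pocket, with a pocket strip still visible at rows 425–455. I'll measure the sideways offset before dropping it in.

```bash
python3 - <<'E'
from h import *
s=np.load("scene2.npz");im=s["img"];hsv=cv2.cvtColor(im,cv2.COLOR_RGB2HSV).astype(int)
def toS(w): return np.c_[w[:,0]*.9722-w[:,1]*.2343-536.7, w[:,0]*.2343+w[:,1]*.9722+39.35]
def rep(n,mask,z):
    c=max(cv2.findContours(mask.astype(np.uint8),cv2.RETR_EXTERNAL,cv2.CHAIN_APPROX_NONE)[0],key=cv2.contourArea).reshape(-1,2)
    q=toS(cast(s,c,z));(cx,cy),sz,t=cv2.minAreaRect(q.astype(np.float32))
    print(n,"x %.1f..%.1f y %.1f..%.1f"%(*np.percentile(q[:,0],[2,98]),*np.percentile(q[:,1],[2,98])),"rect",round(cx,1),round(cy,1),np.round(sz,1),round(t,1))
roi=np.zeros(im.shape[:2],bool);roi[355:430,285:362]=1
H,S,V=hsv[...,0],hsv[...,1],hsv[...,2]
rep("cover top z38",roi&(S<50)&(V>120),38)
roi[:408]=0;rep("pocket strip z32",roi&(S>115)&(V<190)&(H<16),32)
for x in(300,320): print([tuple(hsv[r,x]) for r in range(408,428,3)])
E
```

```text
cover top z38 x -42.9..36.2 y -105.6..0.9 rect -3.4 -52.3 [107.3  79.3] 89.9
pocket strip z32 x -41.8..-38.0 y -103.1..-102.9 rect -39.9 -103.0 [0.  4.1] 86.6
[(np.int64(167), np.int64(8), np.int64(233)), (np.int64(2), np.int64(22), np.int64(161)), (np.int64(13), np.int64(144), np.int64(219)), (np.int64(13), np.int64(147), np.int64(215)), (np.int64(13), np.int64(145), np.int64(216)), (np.int64(21), np.int64(103), np.int64(244)), (np.int64(23), np.int64(90), np.int64(245))]
[(np.int64(175), np.int64(7), np.int64(227)), (np.int64(11), np.int64(69), np.int64(166)), (np.int64(13), np.int64(144), np.int64(214)), (np.int64(14), np.int64(147), np.int64(214)), (np.int64(13), np.int64(141), np.int64(217)), (np.int64(22), np.int64(95), np.int64(245)), (np.int64(23), np.int64(85), np.int64(246))]
```

```bash
python3 - <<'E'
from h import *
s=np.load("scene2.npz");im=s["img"];hsv=cv2.cvtColor(im,cv2.COLOR_RGB2HSV).astype(int)
H,S,V=hsv[...,0],hsv[...,1],hsv[...,2]
def toS(w): return np.c_[w[:,0]*.9722-w[:,1]*.2343-536.7, w[:,0]*.2343+w[:,1]*.9722+39.35]
# row-wise span of pocket strip and cover
for r in (414,415,416,417,418,419,420):
    c=np.where((S[r,280:365]>122)&(H[r,280:365]<18)&(V[r,280:365]<235))[0]+280
    if len(c): q=toS(cast(s,[[c[0]-.5,r],[c[-1]+.5,r]],32));print("pocket",r,c[0],c[-1],len(c),q.round(1).tolist())
for r in (395,399,403,406,408):
    c=np.where((S[r,280:365]<50)&(V[r,280:365]>120))[0]+280
    q=toS(cast(s,[[c[0]-.5,r],[c[-1]+.5,r]],38));print("cover",r,c[0],c[-1],q.round(1).tolist())
b=[]
for r in (330,350):
    c=np.where((S[r,255:390]<130)&(V[r,255:390]>150)&(H[r,255:390]>15))[0]+255
    q=toS(cast(s,[[c[0]-.5,r],[c[-1]+.5,r]],32));print("board",r,c[0],c[-1],q.round(1).tolist())
E
```

```text
pocket 414 293 354 62 [[-44.0, -104.5], [40.1, -110.0]]
pocket 415 293 354 62 [[-44.1, -106.3], [39.9, -111.7]]
pocket 416 293 354 62 [[-44.1, -108.0], [39.7, -113.5]]
pocket 417 293 354 62 [[-44.2, -109.8], [39.5, -115.2]]
pocket 418 293 354 62 [[-44.2, -111.5], [39.3, -116.9]]
pocket 419 293 354 62 [[-44.2, -113.2], [39.1, -118.7]]
pocket 420 293 345 53 [[-44.3, -115.0], [26.9, -119.5]]
cover 395 293 349 [[-43.0, -75.6], [36.0, -80.7]]
cover 399 293 350 [[-43.2, -82.9], [36.7, -88.1]]
cover 403 293 350 [[-43.4, -90.2], [35.9, -95.3]]
cover 406 293 351 [[-43.6, -95.5], [36.7, -100.8]]
cover 408 293 350 [[-43.7, -99.1], [35.0, -104.2]]
board 330 275 356 [[-67.9, 67.4], [61.4, 58.9]]
board 350 276 360 [[-66.5, 22.0], [62.4, 13.6]]
```

The cover sits about 1.4 mm to -x of the pocket, so I'll correct by 1.2 mm and creep on.

Emit:
{"fn": "drive_tool", "kwargs": {
  "motion": [
    [0,[-0.002,-0.006,0],[0,0,0]],
    [0,[-0.004,-0.012,0],[0,0,0]],
    [0,[-0.006,-0.018,0],[0,0,0]],
    [0,[-0.008,-0.024,0],[0,0,0]],
    [0,[-0.008,-0.03,0],[0,0,0]],
    [0,[-0.008,-0.036,0],[0,0,0]],
    [0,[-0.008,-0.042,0],[0,0,0]],
    [0,[-0.008,-0.046,0],[0,0,0]]
  ]
}}

```text
time_s: 14.97
position: [500.5, -219.4, 44.7]
tcp_rot: [0.0, 0.118, 0.993, -0.0]
ft_force: [-0.4, 3.8, 2.7]
finger_gap: 0.131
grip_force: 59.8
```

Emit:
{"fn": "drive_tool", "kwargs": {
  "motion": [
    [0,[0,-0.002,0],[0,0,0]],
    [0,[0,-0.004,0],[0,0,0]],
    [0,[0,-0.006,0],[0,0,0]],
    [0,[0,-0.008,0],[0,0,0]],
    [0,[0,-0.01,0],[0,0,0]],
    [0,[0,-0.01,0],[0,0,0]],
    [0,[0,-0.01,0],[0,0,0]],
    [0,[0,-0.01,0],[0,0,0]]
  ]
}}

```text
time_s: 15.63
position: [500.1, -220.7, 44.7]
tcp_rot: [0.0, 0.118, 0.993, -0.0]
ft_force: [1.1, 2.6, 2.3]
finger_gap: 0.133
grip_force: 59.7
```

Emit:
{"fn": "drive_tool", "kwargs": {
  "motion": [
    [0,[0,-0.002,0],[0,0,0]],
    [0,[0,-0.004,0],[0,0,0]],
    [0,[0,-0.006,0],[0,0,0]],
    [0,[0,-0.008,0],[0,0,0]],
    [0,[0,-0.01,0],[0,0,0]],
    [0,[0,-0.01,0],[0,0,0]],
    [0,[0,-0.01,0],[0,0,0]],
    [0,[0,-0.01,0],[0,0,0]]
  ]
}}

```text
time_s: 16.3
position: [499.7, -222.2, 44.7]
tcp_rot: [-0.0, 0.118, 0.993, -0.0]
ft_force: [0.5, 3.2, 2.2]
finger_gap: 0.128
grip_force: 59.7
```

Emit:
{"fn": "drive_tool", "kwargs": {
  "motion": [
    [0,[0,-0.002,0],[0,0,0]],
    [0,[0,-0.004,0],[0,0,0]],
    [0,[0,-0.006,0],[0,0,0]],
    [0,[0,-0.008,0],[0,0,0]],
    [0,[0,-0.01,0],[0,0,0]],
    [0,[0,-0.01,0],[0,0,0]],
    [0,[0,-0.01,0],[0,0,0]],
    [0,[0,-0.01,0],[0,0,0]]
  ]
}}

```text
time_s: 16.97
position: [499.4, -223.6, 44.7]
tcp_rot: [-0.0, 0.118, 0.993, -0.0]
ft_force: [0.7, 2.2, 1.1]
finger_gap: 0.131
grip_force: 59.7
```

Emit:
{"fn": "drive_tool", "kwargs": {
  "motion": [
    [0,[0,-0.002,0],[0,0,0]],
    [0,[0,-0.004,0],[0,0,0]],
    [0,[0,-0.006,0],[0,0,0]],
    [0,[0,-0.008,0],[0,0,0]],
    [0,[0,-0.008,0],[0,0,0]],
    [0,[0,-0.008,0],[0,0,0]],
    [0,[0,-0.008,0],[0,0,0]],
    [0,[0,-0.008,0],[0,0,0]]
  ]
}}

```text
time_s: 17.63
position: [499.1, -224.8, 44.6]
tcp_rot: [-0.0, 0.118, 0.993, -0.0]
ft_force: [0.5, -0.8, -3.7]
finger_gap: 0.127
grip_force: 58.9
```

The support is gone: Fz reads -3.7 N, so the rear edge has cleared. I'll centre about 2 mm further, then lower in small steps.

Emit:
{"fn": "drive_tool", "kwargs": {
  "motion": [
    [0,[0,-0.004,0],[0,0,0]],
    [0,[0,-0.008,0],[0,0,0]],
    [0,[0,-0.012,0],[0,0,0]],
    [0,[0,-0.012,0],[0,0,0.0]],
    [0,[0,-0.012,0.003],[0,0,0]],
    [0,[0,-0.012,0.006],[0,0,0]],
    [0,[0,-0.012,0.01],[0,0,0]],
    [0,[0,-0.012,0.01],[0,0,0]]
  ]
}}

```text
time_s: 18.3
position: [498.6, -226.5, 43.0]
tcp_rot: [-0.0, 0.118, 0.993, 0.0]
ft_force: [-0.3, 0.0, -2.7]
finger_gap: 0.134
grip_force: 58.9
```

Emit:
{"fn": "drive_tool", "kwargs": {
  "motion": [
    [0,[0,0,0.003],[0,0,0]],
    [0,[0,0,0.006],[0,0,0]],
    [0,[0,0,0.009],[0,0,0]],
    [0,[0,0,0.012],[0,0,0]],
    [0,[0,0,0.015],[0,0,0]],
    [0,[0,0,0.016],[0,0,0]],
    [0,[0,0,0.016],[0,0,0]],
    [0,[0,0,0.016],[0,0,0]]
  ]
}}

```text
time_s: 18.97
position: [498.7, -226.5, 40.8]
tcp_rot: [0.0, 0.118, 0.993, -0.0]
ft_force: [0.4, -0.7, -4.2]
finger_gap: 0.128
grip_force: 58.9
```

Emit:
{"fn": "drive_tool", "kwargs": {
  "motion": [
    [0,[0,0,0.002],[0,0,0]],
    [0,[0,0,0.004],[0,0,0]],
    [0,[0,0,0.006],[0,0,0]],
    [0,[0,0,0.008],[0,0,0]],
    [0,[0,0,0.01],[0,0,0]],
    [0,[0,0,0.011],[0,0,0]],
    [0,[0,0,0.011],[0,0,0]],
    [0,[0,0,0.011],[0,0,0]]
  ]
}}

```text
time_s: 19.63
position: [498.7, -226.5, 39.2]
tcp_rot: [0.0, 0.118, 0.993, -0.0]
ft_force: [-0.6, 0.0, -0.5]
finger_gap: 0.128
grip_force: 59.4
```

Floor contact at the expected height (39.2 mm). Seating it lightly and releasing.

Emit:
{"fn": "drive_tool", "kwargs": {
  "motion": [
    [0,[0,0,0.001],[0,0,0]],
    [0,[0,0,0.002],[0,0,0]],
    [0,[0,0,0.002],[0,0,0]],
    [0.3,[0,0,0.002],[0,0,0]],
    [0.6,[0,0,0.002],[0,0,0]],
    [0.6,[0,0,0],[0,0,0]],
    [0.6,[0,0,0],[0,0,0]],
    [0.6,[0,0,0],[0,0,0]]
  ]
}}

```text
time_s: 20.3
position: [498.7, -226.5, 39.1]
tcp_rot: [0.0, 0.118, 0.993, -0.0]
ft_force: [-1.2, -0.2, 0.1]
finger_gap: 0.598
grip_force: 0.0
```

```bash
python3 -c "
from h import *
uv()"
```

```text
t20.30 p [ 498.74 -226.55   39.14] yaw166.39 tilt [ 0.0001 -0.0001] F [-1.21 -0.2   0.09] q [-0.58  0.43 -0.35  0.79 -0.   -0.34] gap0.598 grip0.0
u to pocket -1.4  v err 1.3
```

Released. Rising straight up, then checking.

Emit:
{"fn": "drive_tool", "kwargs": {
  "motion": [
    [0.6,[0,0,-0.03],[0,0,0]],
    [0.6,[0,0,-0.1],[0,0,0]],
    [0.6,[0,0,-0.25],[0,0,0]],
    [0.6,[0,0,-0.4],[0,0,0]],
    [0.6,[0,0,-0.6],[0,0,0]],
    [0.6,[0,0,-0.8],[0,0,0]],
    [0.6,[0,0,-0.95],[0,0,0]],
    [0.6,[0,0,-1],[0,0,0]]
  ]
}}

```text
time_s: 20.97
position: [499.6, -227.1, 192.9]
tcp_rot: [0.002, 0.118, 0.993, -0.001]
ft_force: [0.5, -0.7, 0.2]
finger_gap: 0.601
grip_force: 0.0
```

```bash
python3 - <<'E'
from h import *
from workcell import env
s=env.snapshot("scene")
cv2.imwrite("pics/s3.png",cv2.resize(s["img"][200:460,200:440,::-1],None,fx=2.3,fy=2.3,interpolation=cv2.INTER_CUBIC))
E
```

```text
(no output)
```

View pics/s3.png

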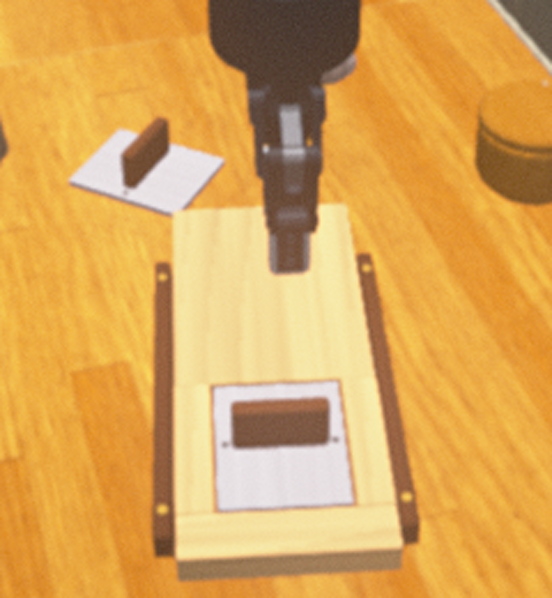

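The cover lies flush and square in the pocket (rows 380–510, columns 212–355), with the gripper clear above it. Handing in.

```bash
python3 -c "
from workcell import env
print(env.finish_job())"
```

```text
the job is handed in; nothing more can be done
None
```

The cover was slid along the board into the pocket and let go; the last picture shows it lying flush and square there. The job was handed in at about 21 s, with no verdict returned.

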